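Clamp the print block square in the twin-knob block clamp

TASK

Set the wooden print block down flat in the block clamp, in the middle between the jaw and the back stop, long side along the jaw. Then close the jaw by turning the two knobs alternately in small steps, so that neither end of the jaw ever gets more than about a centimetre ahead of the other, until the block is pinched squarely against the back stop with about 15 newtons (never above 25, or the soft wood dents). Let go at the end and leave everything else on the counter where it stands.

Things in the scene. Friction and masses are not known exactly. Their poses are not given: they have to be found in the camera images.
- block: wooden print block, light wood with a few dark carved lines on top, 50 mm (its x) by 150 mm (its y) by 50 mm high, about 0.26 kg; origin at the centre of its underside. It starts lying on the counter on the robot's left, its long side roughly pointing away from the robot.
- clamp: block clamp fixed to the counter: plywood bed 200 mm (x) by 350 (y), top 12 mm above the counter, with an aluminium gear box (40 mm high, 240 mm between the two) and black knob near each end. Origin: on the counter, midway between the knobs. x: closing direction, from jaw (robot's side) to back stop (far side); y: along the jaw to the left knob. Jaw and stop are 32 mm high
- clamp_seat (a point): point on the top of the bed where the middle of the block's underside is to be set down: 25 mm along the clamp's x from its origin. With the jaw open the pad faces stand at clamp x = -10 mm; the face of the rigid back stop at x = 60 to 70 mm, set differently each time and not measured. So the block (50 mm) has 10 mm of room before it and 10 to 20 mm behind
- jaw: moving jaw, an aluminium bar 206 mm long (y) and 20 mm thick (x), carried at clamp y = +112 and -112 mm by two toothed racks. Origin at its left pivot; axes parallel to the clamp's when square. In front, 50 mm either side of its middle, sit two grey pads, each on a spring of 3 N per mm (9 mm travel, no preload): the squeeze on the block is the sum of both springs
- jaw_mid (a point): middle of the jaw's top face; it stands 26 mm behind the (uncompressed) pad faces
- knob_l (a joint): left knob (clamp y = +142 mm), rad: 0 = open, as at the start; grows clockwise seen from above, moving the jaw's left end 10 mm per rad to the back stop (limit 4.6). Drag 0.13 N m; stays where left; each newton on that end of the jaw adds 0.010 N m to the torque of turning clockwise. Pushing the loose block along, or levering it square while the jaw is askew, can feel like up to 6 N
- knob_r (a joint): angle of the right knob (at clamp y = -142 mm), the same: clockwise from above moves the right end of the jaw 10 mm per rad towards the back stop
- knob_l_grip (a point): on the left knob's axis, 64 mm above the counter: TCP height for gripping it from above. The knob is an upright black ribbed cylinder 38 mm in diameter, 46 to 74 mm above the counter, 6 mm clear of the gear box; it can be gripped across its diameter at any yaw
- knob_r_grip (a point): the same point of the right knob
- shaker: closed orange plastic glitter shaker, 48 mm diameter, 104 mm high, on the right; leave alone
- brush_holder: grey silicone brush holder, 80 mm diameter, 90 mm high with brushes to 195 mm, on the right near the robot; leave alone
- stapler: steel stapler, 150 mm long, on the left; leave alone
- bead_jar: glass jar of wooden beads, 76 mm diameter, 104 mm high, on the left, beyond the block; leave alone
- tape_roll: roll of tape lying flat, 90 mm diameter, 24 mm high, on the left near the robot; leave alone
- brayer: ink roller with a wooden handle lying beyond the clamp, 32 mm high; leave alone
There are look-alikes about, which are no part of the job. What is shaped like the block but purple or yellow is not meant.

How it is judged:
On the way, in this order (a step that is already met when the one before it is completed fails the run):
1. the block stands flat on the clamp's bed between jaw and back stop, let go, not yet pinched (z of block in the frame of clamp between 0.009 and 0.015 m and x of block in the frame of clamp between 0.01 and 0.048 m and y of block in the frame of clamp between -0.025 and 0.025 m and angle between block's own z axis and vertical below 0.04 rad and contact force between the fingers and block below 0.1 N and contact force between jaw and block below 4 N), for 0.2 s.
2. the jaw pinches the block squarely (contact force between jaw and block above 8 N and angle between the x axis of jaw and the x axis of clamp, either way round below 0.02 rad), for 0.2 s.
At the end, for the whole second after the job is handed in: The block stands flat on the bed (underside within 3 mm of it, tilt under 0.04 rad), its middle within 25 mm of the clamp's middle along the jaw, turned less than 0.03 rad from square, at rest; the jaw is less than 0.02 rad out of square and pinches the block with 8 to 22 N; everything is released (all of step 2 and contact force between jaw and block below 22 N and angle between the x axis of block and the x axis of clamp, either way round below 0.03 rad and z of block in the frame of clamp between 0.009 and 0.015 m and y of block in the frame of clamp between -0.025 and 0.025 m and angle between block's own z axis and vertical below 0.04 rad and linear speed of block below 0.01 m/s); the robot touches nothing.
It fails at once if the jaw squeezes the block with more than 25 N (contact force between jaw and block above 25 N).
It fails at once if the jaw gets more than 0.055 rad out of square (one end about 12 mm ahead of the other) (angle between the x axis of jaw and the x axis of clamp, either way round above 0.055 rad).
It fails at once if a bystander is pushed more than 20 mm (distance of any of shaker, brush_holder, stapler, bead_jar, tape_roll, brayer from where it was at the start of the episode above 0.02 m).
It also fails if it takes over 72 s, if anything falls off the work surface, if the arm or the gripper's body presses on something with over 40 N, if the wrist force passes 120 N, or if a joint passes its speed limit or range.

ROBOT

A 6-joint arm with a two-finger parallel gripper is mounted at the origin on the work surface. World frame = base frame: x ahead of the robot, y to its left, z up, the work surface at z = 0. Lengths are in m, angles in rad, forces in N, time in s.
With the tool pointing down it reaches from about 0.375 to 0.975 m from the base axis. Payload 3.8 kg.
Tool frame: the origin (TCP) lies between the finger pads, 19 mm behind the fingertips; this is the grasp point; z points along the fingers, y is the line along which they close (so a half turn about z gives the same grasp; the last joint's range is limited). The gripper opens to 85 mm and grips with 20 to 120 N. Pads are 22 mm wide; open, the fingers measure 114 mm over their backs; the gripper's body (76 mm by 85 mm) begins 54 mm behind the grasp point. The pads swing forward as they close: fully open they stand 13 mm farther back than shut.
Start: joints at [1.259, 0.264, 1.604, -0, 1.274, -0.037], TCP at [0.183, 0.65, 0.25] pointing down, gripper open.
Joint ranges: [-2.63, 2.63], [-0.94, 2.18], [0.31, 2.57], [-1.31, 4.45], [0, 2.66], [-2.55, 2.55]. Speed limits (rad/s): [2.57, 2.57, 3.14, 3.14, 3.14, 3.14].

INTERFACE

Orientations are given as a rotation vector (axis times angle).
In Python, from bench import bot, vision gives the robot as it stands.
- The arm moves only by the tool step_arm, never from a script. Its argument "motion" is a list of rows, each a list of 3 entries, a list of its own where there are three numbers: the shift along the world's x, y, z in normalised numbers (1 is 0.75 m), then the turn about the world's z in fractions of the full range, 1 being 180 degrees, then the opening, from -1 (shut) to 1 (fully open). A call has 1 to 20 rows; each row is the pose to reach, as a shift and turn from the pose commanded when the call began; what a row does not reach only later rows make up. A row lasts 1/10 s, in which the tool goes at most 50 mm and 8.59 degrees, less where a joint would pass 70% of its speed; a pose out of reach is approached as far as the arm can. A shift or turn number past 1, either way, is cut back to 1. A call with a gripper value outside its range is refused whole. The fingers move at their own pace and stop on an object; "squeeze" is the grip in N (left out, the last holds). Time passes only in rows, so rows that repeat a pose let the fingers close. It gives the time, the measured TCP pose, the force, the opening and the grip force at its end, in the units of the state.
- bot.read_state(): the state, without advancing time (a new reading comes with each control period).
- vision.snapshot(name): name is "side" or "top"; returns a dict with "img" (420x560x3 uint8, blue, green, red), "range_z" (420x560 float32, m along the optical axis (not along the pixel's ray), 0 where there is no reading), "vfov" (degrees; the focal length in pixels is half the picture's height over the tangent of half this angle, whatever the lens; pixels are square), "cx", "cy" (the principal point, pixels), "rvec" (rotation vector, rad) and "tvec" (3), from world to camera coordinates, as OpenCV has them. Camera axes: x right, y down, z forward; pixel columns grow to the right and rows downward; lengths in m; the calibration is good to about 2 mm. A picture is of the moment at which its call begins.
- bot.hand_in(): hands the job in; it is judged then, once.
The state is a dict: "t": time; "qpos": joint angles; "joint_velocities": joint speeds; "joint_efforts": joint torques, N m; "tcp_pos": TCP position; "orientation": TCP orientation; "ft_force": force on the tool from outside, world axes, zero at the start; "ft_torque": the same for the moment, N m; "gripper_width": opening from 0.0 (shut) to 1.0 (fully open); "grasp_force": force on a finger pad.
Only numpy, scipy, OpenCV 4.12 (cv2) and the standard library are available. Lean on these libraries where they do the work, as an engineer would, in place of code of your own. Each camera call takes 0.05 s, during which the arm holds its last target. There are 200 camera calls.

## Working session

There is one attempt and no reset: what is moved stays moved. The work goes in short steps, Python scripts to look and compute and a tool call to move; the robot and the scene stay as the last step left them, time stands still between calls to the robot, and variables do not carry over. Pictures are saved under pics/ and viewed, at most 10 in all, crops included, and the job is handed in when it is done.

Besides the shell and the picture viewer there is one more tool, called in YAML: its name, and indented under it one key for each argument. step_arm: Moves the arm, as the interface text tells. Its arguments: {"type":"object","properties":{"motion":{"type":"array","items":{"type":"array"}},"squeeze":{"type":"number"}},"required":["motion"]}

```bash
mkdir -p pics; ls; cat > h.py <<'E'
import numpy as np, cv2
from bench import bot, vision
def snap(n):
    s=vision.snapshot(n); R=cv2.Rodrigues(np.array(s['rvec'],float))[0]; t=np.array(s['tvec'],float).ravel()
    f=210/np.tan(np.radians(s['vfov'])/2); s.update(R=R,t=t,f=f,C=-R.T@t); return s
def cast(s,uv,z):
    uv=np.atleast_2d(uv).astype(float)
    d=np.c_[(uv[:,0]-s['cx'])/s['f'],(uv[:,1]-s['cy'])/s['f'],np.ones(len(uv))]@s['R']
    k=(z-s['C'][2])/d[:,2]; return s['C']+d*k[:,None]
def cloud(s):
    v,u=np.mgrid[:420,:560]; Z=s['range_z'].astype(float)
    P=np.stack([(u-s['cx'])/s['f']*Z,(v-s['cy'])/s['f']*Z,Z],-1)
    W=(P-s['t'])@s['R']; W[Z<=0]=np.nan; return W
E
python3 - <<'E'
from h import *
for n in('top','side'):
    s=snap(n); cv2.imwrite(f'pics/{n}0.png',s['img']); print(n,s['C'],s['f'],s['cx'],s['cy'],s['R'].round(2).tolist())
print({k:v for k,v in bot.read_state().items()})
E
```

```text
pics
top [0.45896037 0.08607204 1.57603718] 474.0518776637141 276.4861389612403 214.16264144935275 [[-0.01, -1.0, 0.02], [-1.0, 0.01, -0.06], [0.06, -0.02, -1.0]]
side [-0.13929348 -0.63687934  1.20250825] 475.977687439049 283.45520357156647 217.53985645995684 [[0.71, -0.71, -0.0], [-0.54, -0.53, -0.65], [0.46, 0.46, -0.76]]
{'t': 0.1, 'qpos': array([ 1.25913339e+00,  2.64714910e-01,  1.60523204e+00, -1.90358708e-05,
        1.27373073e+00, -3.68955447e-02]), 'joint_velocities': array([ 1.40724935e-03, -5.61308848e-04, -3.13976546e-03, -5.04896165e-04,
       -4.96444296e-06, -1.90082479e-03]), 'joint_efforts': array([-3.18039440e-05, -5.16711831e+01, -3.68589163e+01, -9.67208734e-05,
        6.34057142e-03,  2.14924015e-06]), 'tcp_pos': array([0.18295477, 0.64907938, 0.24876442]), 'orientation': array([-0.43019121, -3.11165078,  0.00323014]), 'ft_force': array([ 0.35376663, -0.64699316, -0.24543101]), 'ft_torque': array([ 0.01903371, -0.01197291,  0.02942314]), 'grasp_force': 0.0, 'gripper_width': 0.9985299889168383}
```

View pics/top0.png

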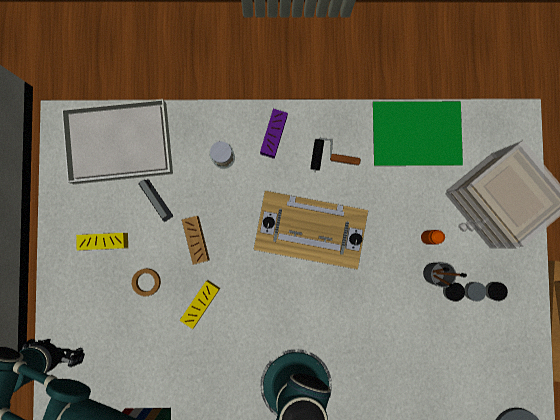

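View pics/side0.png

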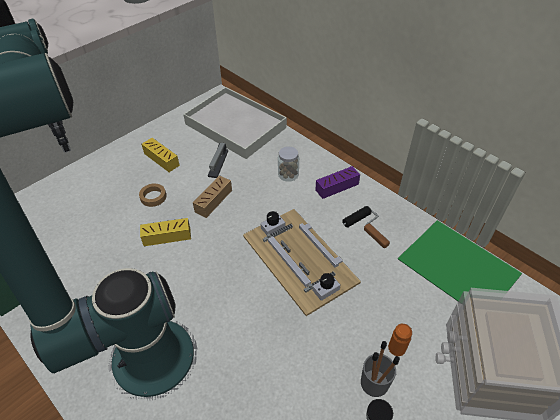

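The top view shows the brown block at about (195,240), the knobs at (268,222) and (355,239), and the back stop at about (316,204). In the side view the block is at about (212,196) and the knobs at (273,218) and (327,281). The yellow and purple blocks are decoys.

```bash
cat >> h.py <<'E'
def blob(mask):
    n,l,st,c=cv2.connectedComponentsWithStats(mask.astype(np.uint8)); i=1+np.argmax(st[1:,4]); return l==i
def win(s,c,r):
    v,u=np.mgrid[:420,:560]; return (abs(u-c[0])<r)&(abs(v-c[1])<r)
def rect(W,m):
    r=cv2.minAreaRect(W[m][:,:2].astype(np.float32)*1000); return r
E
python3 - <<'E'
from h import *
for n,bc,ks in(('top',(195,240),((268,222),(355,239))),('side',(212,196),((273,218),(327,281)))):
    s=snap(n); W=cloud(s); img=s['img'].astype(int)
    # block top by height
    m=blob(win(s,bc,28)&(W[...,2]>.043)&(W[...,2]<.06))
    vu=np.argwhere(m)[:,::-1]; P=cast(s,vu,.05); 
    r=cv2.minAreaRect((P[:,:2]*1000).astype(np.float32)); mm=cv2.moments((m).astype(np.uint8),True)
    C=np.cov(P[:,:2].T); w,V=np.linalg.eigh(C); 
    print(n,'block',m.sum(),np.nanmedian(W[m],0).round(4),P.mean(0).round(4),r,np.degrees(np.arctan2(*V[::-1,1])),'lens',np.sqrt(12*w))
    K=[]
    for k in ks:
        m=win(s,k,11)&(img.max(-1)<60)&(W[...,2]>.066)&(W[...,2]<.085); m=blob(m)
        p=cast(s,np.argwhere(m)[:,::-1],.074); K.append(p.mean(0)); print(' knob',m.sum(),p.mean(0).round(4),np.nanmedian(W[m],0).round(4),np.ptp(p,axis=0).round(3))
    d=K[0]-K[1]; print(' dist',np.hypot(*d[:2]),'mid',(K[0]+K[1])/2,'yaw',np.degrees(np.arctan2(-d[0],d[1])))
s=snap('top'); c=s['img'][180:275,180:375]; cv2.imwrite('pics/c.png',cv2.resize(c,None,fx=4,fy=4,interpolation=2))
E
```

```text
top block 703 [0.4736 0.3244 0.0492] [0.4734 0.3236 0.05  ] ((474.13116455078125, 323.2895812988281), (149.51487731933594, 50.950653076171875), 14.224921226501465) -165.60260657078055 lens [0.05073251 0.14962652]
 knob 93 [0.5287 0.0866 0.074 ] [0.5287 0.0871 0.0729] [0.035 0.035 0.   ]
 knob 100 [ 0.4741 -0.1912  0.074 ] [ 0.4745 -0.1914  0.0726] [0.035 0.035 0.   ]
 dist 0.28310690851554504 mid [ 0.50136981 -0.05231427  0.074     ] yaw -11.121900791321908
side block 528 [0.4712 0.3207 0.0504] [0.4731 0.321  0.05  ] ((474.57122802734375, 319.451416015625), (154.85247802734375, 57.32917785644531), 13.466988563537598) -165.02136732114317 lens [0.05413292 0.1542167 ]
 knob 92 [0.5273 0.0823 0.074 ] [0.528  0.082  0.0725] [0.041 0.039 0.   ]
 knob 128 [ 0.4722 -0.1944  0.074 ] [ 0.4732 -0.1949  0.0736] [0.04  0.038 0.   ]
 dist 0.28205507911242034 mid [ 0.49974506 -0.05605023  0.074     ] yaw -11.272795455622559
```

View pics/c.png

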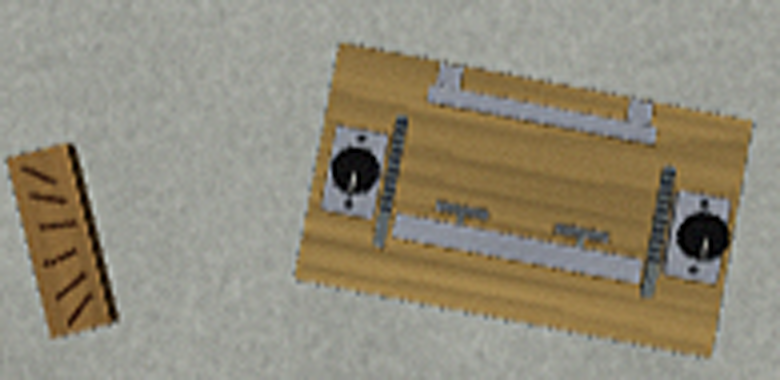

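The crop confirms the layout: the jaw bar runs from (395,225) to (640,270) with its pads in front, the stop from (430,95) to (655,135), and the knobs at (355,170) and (703,236). I'll measure the jaw and stop heights and the stop face before moving.

```bash
cat >> h.py <<'E'
O=np.array([.5008,-.0542]); A=np.radians(-11.2); ex=np.array([np.cos(A),np.sin(A)]); ey=np.array([-ex[1],ex[0]])
def toclamp(p): d=p[...,:2]-O; return np.stack([d@ex,d@ey],-1)
E
python3 - <<'E'
from h import *
for n in('top','side'):
    s=snap(n); W=cloud(s); Q=toclamp(W); z=W[...,2]; near=(abs(Q[...,0])<.12)&(abs(Q[...,1])<.19)
    print(n,'bed z',np.nanmedian(z[near&(abs(Q[...,0]-.03)<.01)&(abs(Q[...,1])<.06)]))
    for nm,x0,x1 in(('jaw',-.06,-.015),('stop',.045,.095)):
        m=near&(Q[...,0]>x0)&(Q[...,0]<x1)&(abs(Q[...,1])<.075)&(z>.026)
        zz=z[m]; print(nm,m.sum(),np.percentile(zz,[5,50,95]).round(4)); 
        zt=np.median(zz); v=np.argwhere(m&(abs(z-zt)<.006))[:,::-1]; q=toclamp(cast(s,v,zt))
        print('  x range',np.percentile(q[:,0],[1,10,50,90,99]).round(4))
        # per-y-bin lower/upper
        for y in(-.06,-.02,.02,.06):
            b=q[abs(q[:,1]-y)<.015]; print('   y',y,b[:,0].min().round(4),b[:,0].max().round(4))
    m=(abs(Q[...,0])<.13)&(abs(Q[...,1])<.22)&(z>.006)&(z<.02); v=np.argwhere(m)[:,::-1]; q=cast(s,v,.012)
    h=cv2.minAreaRect((q[:,:2]*1000).astype(np.float32)); print(' bed rect',h)
E
```

```text
top bed z 0.010902632830156531
jaw 282 [0.0265 0.0306 0.0355]
  x range [-0.0462 -0.044  -0.0352 -0.0234 -0.0152]
   y -0.06 -0.046 -0.0152
   y -0.02 -0.0462 -0.0149
   y 0.02 -0.0464 -0.0169
   y 0.06 -0.0462 -0.0154
stop 156 [0.0262 0.0295 0.0346]
  x range [0.0681 0.0692 0.0751 0.0808 0.082 ]
   y -0.06 0.0683 0.0831
   y -0.02 0.068 0.0817
   y 0.02 0.0683 0.082
   y 0.06 0.0681 0.0816
 bed rect ((501.1995849609375, -54.034027099609375), (437.65643310546875, 257.9965515136719), 78.95791625976562)
side bed z 0.011862142911242976
jaw 301 [0.0272 0.0308 0.0357]
  x range [-0.0471 -0.0438 -0.0349 -0.0254 -0.0158]
   y -0.06 -0.047 -0.0156
   y -0.02 -0.0477 -0.0158
   y 0.02 -0.0457 -0.0162
   y 0.06 -0.0476 -0.0159
stop 172 [0.0268 0.0297 0.0337]
  x range [0.0681 0.0702 0.0765 0.0823 0.0838]
   y -0.06 0.0696 0.0829
   y -0.02 0.0651 0.0834
   y 0.02 0.0685 0.0838
   y 0.06 0.0683 0.089
 bed rect ((498.9212646484375, -53.2835693359375), (417.1827697753906, 254.01858520507812), 78.91590881347656)
```

Careful with the scale: shifts go in shares of 0.75 m and turns go in shares of 180 degrees. That gives: -0.3268 m / 0.75 = -0.4357, -0.06 m / 0.75 = -0.08, 30.4 degrees / 180 = 0.1689.

step_arm:
  motion:
    - [[0.0533, -0.06, 0], 0.0444, 1]
    - [[0.1067, -0.12, 0], 0.0889, 1]
    - [[0.16, -0.18, 0], 0.1333, 1]
    - [[0.2133, -0.24, -0.0267], 0.1689, 1]
    - [[0.2667, -0.3, -0.0533], 0.1689, 0.7]
    - [[0.32, -0.36, -0.08], 0.1689, 0.7]
    - [[0.36, -0.4067, -0.1067], 0.1689, 0.7]
    - [[0.3867, -0.4357, -0.1333], 0.1689, 0.7]
    - [[0.3867, -0.4357, -0.1467], 0.1689, 0.7]
  squeeze: 40

```text
t: 1.25
tcp_pos: [0.47, 0.3278, 0.1462]
orientation: [-0.4, 3.113, 0.002]
ft_force: [0.7, 0.4, -0.1]
gripper_width: 0.85
grasp_force: 0.0
```

To row units: -0.095 m / 0.75 = -0.1267, -0.045 m / 0.75 = -0.06.

step_arm:
  motion:
    - [[0, -0.0013, -0.06], 0, 0.7]
    - [[0, -0.0013, -0.1067], 0, 0.7]
    - [[0, -0.0013, -0.1267], 0, 0.7]
    - [[0, -0.0013, -0.1267], 0, 0.7]
    - [[0, -0.0013, -0.1267], 0, -0.3]
    - [[0, -0.0013, -0.1267], 0, -0.3]
    - [[0, -0.0013, -0.1267], 0, -0.3]
    - [[0, -0.0013, -0.1267], 0, -0.3]
    - [[0, -0.0013, -0.1267], 0, -0.3]
  squeeze: 40

```text
t: 2.15
tcp_pos: [0.4695, 0.3294, 0.0529]
orientation: [-0.401, 3.111, 0.004]
ft_force: [0.8, -0.2, 7.2]
gripper_width: 0.573
grasp_force: 44.6
```

step_arm:
  motion:
    - [[0, 0, 0], 0, -0.3]
    - [[0, 0, 0], 0, -0.3]

```text
t: 2.35
tcp_pos: [0.4695, 0.3294, 0.0529]
orientation: [-0.401, 3.112, 0.004]
ft_force: [-0.8, 0.3, 6.3]
gripper_width: 0.572
grasp_force: 44.6
```

```bash
python3 - <<'E'
from h import *
s=snap('side'); cv2.imwrite('pics/g.png',cv2.resize(s['img'][120:270,130:290],None,fx=4,fy=4)); st=bot.read_state(); print(st['tcp_pos'],st['ft_force'],st['qpos'],st['joint_velocities'].round(3))
E
```

```text
[0.46952128 0.32942463 0.05287623] [-0.41893865  0.84154447  6.29024807] [ 5.68266554e-01  2.71030130e-01  1.99378950e+00  2.68084666e-04
  8.71876652e-01 -1.25895510e+00] [ 0.001 -0.    -0.001 -0.001 -0.     0.001]
```

View pics/g.png

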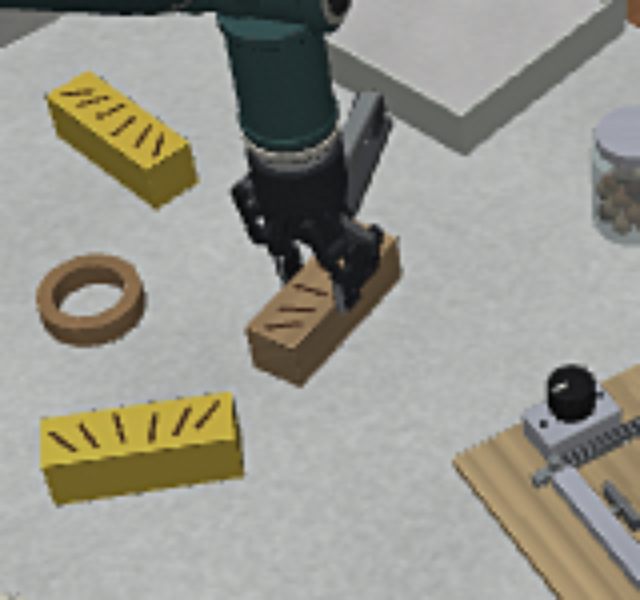

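The block is gripped across its short side, though the TCP stopped about 7 mm short of where I sent it. I'll work from measured poses from here. Next I lift, turn and carry the block over.

To row units: -0.387 m / 0.75 = -0.516, 0.08 m / 0.75 = 0.1067, -115.9 degrees / 180 = -0.6439.

step_arm:
  motion:
    - [[0, 0, 0.0533], 0, -0.3]
    - [[0, -0.0133, 0.1067], 0, -0.3]
    - [[0.004, -0.04, 0.1467], -0.0389, -0.3]
    - [[0.008, -0.08, 0.1467], -0.0833, -0.3]
    - [[0.0133, -0.12, 0.1467], -0.1278, -0.3]
    - [[0.02, -0.16, 0.1467], -0.1722, -0.3]
    - [[0.0267, -0.2, 0.1467], -0.2167, -0.3]
    - [[0.0333, -0.24, 0.1467], -0.2611, -0.3]
    - [[0.04, -0.28, 0.1467], -0.3056, -0.3]
    - [[0.0467, -0.32, 0.1467], -0.35, -0.3]
    - [[0.0533, -0.36, 0.1467], -0.3944, -0.3]
    - [[0.06, -0.4, 0.1467], -0.4389, -0.3]
    - [[0.0667, -0.44, 0.1467], -0.4833, -0.3]
    - [[0.0733, -0.4733, 0.1467], -0.5278, -0.3]
    - [[0.0773, -0.5, 0.1467], -0.5722, -0.3]
    - [[0.0773, -0.5133, 0.1467], -0.6111, -0.3]
    - [[0.0773, -0.516, 0.1467], -0.6439, -0.3]
    - [[0.0773, -0.516, 0.1467], -0.6439, -0.3]
    - [[0.0773, -0.516, 0.1467], -0.6439, -0.3]

```text
t: 4.3
tcp_pos: [0.5256, -0.0588, 0.1603]
orientation: [-2.426, -1.996, -0.0]
ft_force: [-0.2, -0.3, -2.5]
gripper_width: 0.573
grasp_force: 43.6
```

```bash
cat >> h.py <<'E'
from scipy.spatial.transform import Rotation as Ro
def blk(n,zt,c=(.525,-.059),r=.1):
    s=snap(n); W=cloud(s); z=W[...,2]; hsv=cv2.cvtColor(s['img'],cv2.COLOR_BGR2HSV)
    return s,W,z,hsv
def st():
    s=bot.read_state(); y=Ro.from_rotvec(s['orientation']).as_matrix()[:,1]
    print('t',round(s['t'],2),'tcp',s['tcp_pos'].round(4),'clamp',toclamp(s['tcp_pos']).round(4),'yaw',np.degrees(np.arctan2(y[1],y[0])).round(2),'F',s['ft_force'].round(2),'T',s['ft_torque'].round(3),'w',round(s['gripper_width'],3),'g',round(s['grasp_force'],1))
E
python3 - <<'E'
from h import *
st()
s=snap('top');cv2.imwrite('pics/p.png',cv2.resize(s['img'][170:290,230:390],None,fx=4,fy=4))
E
```

```text
t 4.3 tcp [ 0.5256 -0.0588  0.1603] clamp [0.0252 0.0003] yaw -11.1 F [-0.2  -0.33 -2.45] T [ 0.011 -0.013  0.   ] w 0.573 g 43.6
```

View pics/p.png

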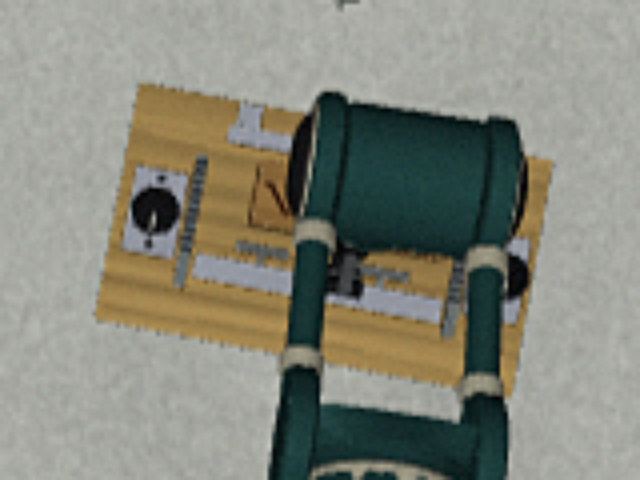

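The block is held over the seat, with its left end at about (275,195) between the pads and the stop. The weight reading of 2.5 N matches the block. Lowering it now.

To row units: -0.095 m / 0.75 = -0.1267, -0.094 m / 0.75 = -0.1253.

step_arm:
  motion:
    - [[0.0013, 0, -0.0533], 0, -0.3]
    - [[0.0013, 0, -0.1], 0, -0.3]
    - [[0.0013, 0, -0.1173], 0, -0.3]
    - [[0.0013, 0, -0.124], 0, -0.3]
    - [[0.0013, 0, -0.1253], 0, -0.3]
    - [[0.0013, 0, -0.1267], 0, -0.3]
    - [[0.0013, 0, -0.1267], 0, -0.3]

```text
t: 5.05
tcp_pos: [0.5283, -0.0593, 0.0669]
orientation: [2.426, 1.992, 0.003]
ft_force: [-0.1, -0.0, -1.8]
gripper_width: 0.574
grasp_force: 43.5
```

```bash
python3 - <<'E'
from h import *
st()
E
```

```text
t 5.05 tcp [ 0.5283 -0.0593  0.0669] clamp [0.0279 0.0003] yaw -11.23 F [-0.11 -0.02 -1.75] T [ 0.044 -0.055 -0.017] w 0.574 g 43.5
```

Not touching the bed yet, so I go 2 mm lower, release, rise and move over the left knob, finger line along clamp x.

To row units: -0.0025 m / 0.75 = -0.0033, -0.002 m / 0.75 = -0.0027.

step_arm:
  motion:
    - [[-0.0013, 0, -0.0013], 0, -0.3]
    - [[-0.0013, 0, -0.0027], 0, -0.3]
    - [[-0.0013, 0, -0.0033], 0, -0.3]
    - [[-0.0013, 0, -0.0033], 0, -0.3]

```text
t: 5.45
tcp_pos: [0.5267, -0.0593, 0.0649]
orientation: [2.427, 1.992, 0.002]
ft_force: [-2.5, 0.5, 8.2]
gripper_width: 0.574
grasp_force: 44.8
```

```bash
python3 - <<'E'
from h import *
st()
E
```

```text
t 5.45 tcp [ 0.5267 -0.0593  0.0649] clamp [0.0264 0.0001] yaw -11.24 F [-2.54  0.5   8.21] T [ 0.09   0.749 -0.013] w 0.574 g 44.8
```

To row units: 0.1444 m / 0.75 = 0.1925, 0.0016 m / 0.75 = 0.0021, 29 degrees / 180 = 0.1611.

step_arm:
  motion:
    - [[0, 0, 0], 0, 0.6]
    - [[0, 0, 0], 0, 0.6]
    - [[0, 0, 0], 0, 0.6]
    - [[0, 0, 0.04], 0, 0.6]
    - [[0, 0, 0.08], 0, 0.6]
    - [[0, 0.04, 0.08], 0.0444, 0.5]
    - [[0.0013, 0.0933, 0.08], 0.0889, 0.5]
    - [[0.0021, 0.1467, 0.08], 0.1333, 0.5]
    - [[0.0021, 0.1925, 0.08], 0.1611, 0.5]
    - [[0.0021, 0.1925, 0.0667], 0.1611, 0.5]
    - [[0.0021, 0.1925, 0.0667], 0.1611, 0.5]

```text
t: 6.55
tcp_pos: [0.5262, 0.0858, 0.1113]
orientation: [-1.849, -2.538, 0.003]
ft_force: [-0.8, 0.6, 0.3]
gripper_width: 0.754
grasp_force: 0.0
```

```bash
cat >> h.py <<'E'
def seen():
    for n in('top','side'):
        s=snap(n); W=cloud(s); Q=toclamp(W); z=W[...,2]
        m=(abs(Q[...,0]-.025)<.05)&(abs(Q[...,1])<.1)&(z>.05)&(z<.072)&(s['img'].max(-1)>70)
        if m.sum()>50:
            m=blob(m); q=toclamp(cast(s,np.argwhere(m)[:,::-1],.062)); print(n,'block',m.sum(),'mean',q.mean(0).round(4),cv2.minAreaRect((q*1000).astype(np.float32)),'z',np.median(z[m]).round(4))
        cv2.imwrite(f'pics/{n}_l.png',cv2.resize(s['img'][170:310,220:400],None,fx=4,fy=4))
E
python3 - <<'E'
from h import *
st(); seen()
E
```

```text
t 6.55 tcp [0.5262 0.0858 0.1113] clamp [-0.0023  0.1422] yaw 17.84 F [-0.82  0.56  0.28] T [-0.008 -0.06   0.034] w 0.754 g 0.0
top block 619 mean [ 0.0251 -0.0117] ((24.95388412475586, -10.073890686035156), (50.25996398925781, 138.19676208496094), 0.016809949651360512) z 0.0605
side block 718 mean [ 0.0244 -0.01  ] ((23.78496742248535, -7.9496917724609375), (156.2991180419922, 56.19312286376953), 89.89114379882812) z 0.0615
```

View pics/side_l.png

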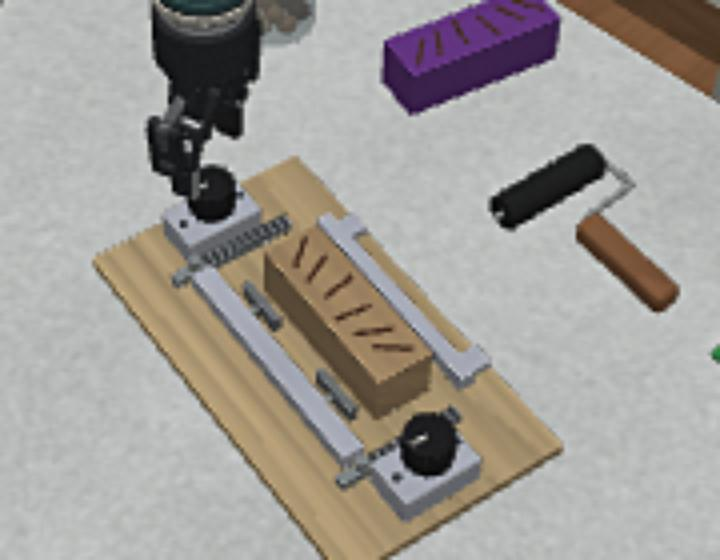

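The block stands flat and square on the bed, about 8 mm right of middle, which is within tolerance. Gripping the left knob for the first turn of 0.5 rad.

To row units: -0.047 m / 0.75 = -0.0627, -0.0008 m / 0.75 = -0.0011.

step_arm:
  motion:
    - [[0.0029, -0.0011, -0.04], 0, 0.5]
    - [[0.0029, -0.0011, -0.0627], 0, 0.5]
    - [[0.0029, -0.0011, -0.0627], 0, -0.6]
    - [[0.0029, -0.0011, -0.0627], 0, -0.6]
    - [[0.0029, -0.0011, -0.0627], 0, -0.6]
    - [[0.0029, -0.0011, -0.0627], 0, -0.6]
    - [[0.0029, -0.0011, -0.0627], 0, -0.6]
  squeeze: 50

```text
t: 7.35
tcp_pos: [0.5297, 0.0837, 0.0659]
orientation: [1.851, 2.537, -0.001]
ft_force: [2.1, -4.7, -5.9]
gripper_width: 0.424
grasp_force: 51.6
```

```bash
python3 - <<'E'
from h import *
st()
E
```

```text
t 7.35 tcp [0.5297 0.0837 0.0659] clamp [0.0016 0.1409] yaw 17.75 F [ 2.12 -4.75 -5.89] T [-0.891 -0.154 -0.131] w 0.424 g 51.6
```

To row units: -29 degrees / 180 = -0.1611.

step_arm:
  motion:
    - [[0, 0, 0], -0.0444, -0.6]
    - [[0, 0, 0], -0.0889, -0.6]
    - [[0, 0, 0], -0.1333, -0.6]
    - [[0, 0, 0], -0.1611, -0.6]
    - [[0, 0, 0], -0.1611, -0.6]

```text
t: 7.85
tcp_pos: [0.5287, 0.0836, 0.0659]
orientation: [2.43, 1.991, -0.004]
ft_force: [-1.9, -5.8, -4.1]
gripper_width: 0.43
grasp_force: 51.9
```

```bash
python3 - <<'E'
from h import *
st()
E
```

```text
t 7.85 tcp [0.5287 0.0836 0.0659] clamp [0.0006 0.1406] yaw -11.33 F [-1.91 -5.83 -4.07] T [-0.888  0.3   -0.222] w 0.43 g 51.9
```

To row units: -0.2786 m / 0.75 = -0.3715, -0.0557 m / 0.75 = -0.0743, 29 degrees / 180 = 0.1611.

step_arm:
  motion:
    - [[0, 0, 0], 0, 0.4]
    - [[0, 0, 0], 0, 0.4]
    - [[0, 0, 0.04], 0, 0.4]
    - [[0, 0, 0.06], 0.0444, 0.4]
    - [[-0.0107, -0.0533, 0.06], 0.0889, 0.4]
    - [[-0.0213, -0.1067, 0.06], 0.1333, 0.4]
    - [[-0.032, -0.16, 0.06], 0.1611, 0.4]
    - [[-0.0427, -0.2133, 0.06], 0.1611, 0.4]
    - [[-0.0533, -0.2667, 0.06], 0.1611, 0.4]
    - [[-0.064, -0.32, 0.06], 0.1611, 0.4]
    - [[-0.0743, -0.3715, 0.06], 0.1611, 0.4]
    - [[-0.0743, -0.3715, 0.06], 0.1611, 0.4]
    - [[-0.0743, -0.3715, 0.06], 0.1611, 0.4]

```text
t: 9.15
tcp_pos: [0.4746, -0.1948, 0.1118]
orientation: [1.854, 2.534, 0.002]
ft_force: [1.0, 1.0, 0.2]
gripper_width: 0.698
grasp_force: 0.0
```

```bash
python3 - <<'E'
from h import *
st()
E
```

```text
t 9.15 tcp [ 0.4746 -0.1948  0.1118] clamp [ 0.0016 -0.143 ] yaw 17.62 F [1.04 0.97 0.22] T [0.024 0.001 0.034] w 0.698 g 0.0
```

To row units: -0.047 m / 0.75 = -0.0627, -0.03 m / 0.75 = -0.04.

step_arm:
  motion:
    - [[-0.0017, 0, -0.04], 0, 0.4]
    - [[-0.0017, 0, -0.0627], 0, 0.4]
    - [[-0.0017, 0, -0.0627], 0, -0.6]
    - [[-0.0017, 0, -0.0627], 0, -0.6]
    - [[-0.0017, 0, -0.0627], 0, -0.6]
    - [[-0.0017, 0, -0.0627], 0, -0.6]

```text
t: 9.75
tcp_pos: [0.4733, -0.1917, 0.0635]
orientation: [-1.851, -2.538, -0.004]
ft_force: [5.6, 4.3, -10.4]
gripper_width: 0.425
grasp_force: 51.5
```

```bash
python3 - <<'E'
from h import *
st()
E
```

```text
t 9.75 tcp [ 0.4733 -0.1917  0.0635] clamp [-0.0002 -0.1402] yaw 17.79 F [  5.6    4.27 -10.39] T [ 0.72  -0.519  0.035] w 0.425 g 51.5
```

To row units: -56 degrees / 180 = -0.3111.

step_arm:
  motion:
    - [[0, 0, 0], -0.0444, -0.6]
    - [[0, 0, 0], -0.0889, -0.6]
    - [[0, 0, 0], -0.1333, -0.6]
    - [[0, 0, 0], -0.1778, -0.6]
    - [[0, 0, 0], -0.2222, -0.6]
    - [[0, 0, 0], -0.2667, -0.6]
    - [[0, 0, 0], -0.3111, -0.6]

```text
t: 10.45
tcp_pos: [0.4748, -0.1918, 0.0635]
orientation: [-2.83, -1.364, -0.007]
ft_force: [10.3, 4.3, -15.8]
gripper_width: 0.429
grasp_force: 51.6
```

```bash
python3 - <<'E'
from h import *
st()
E
```

```text
t 10.45 tcp [ 0.4748 -0.1918  0.0635] clamp [ 0.0012 -0.14  ] yaw -38.54 F [ 10.27   4.34 -15.81] T [ 0.864 -1.353  0.113] w 0.429 g 51.6
```

step_arm:
  motion:
    - [[0, 0, 0], 0, -0.6]

```text
t: 10.55
tcp_pos: [0.4748, -0.1918, 0.0635]
orientation: [-2.829, -1.367, -0.007]
ft_force: [9.2, 4.0, -14.8]
gripper_width: 0.43
grasp_force: 51.5
```

```bash
python3 - <<'E'
from h import *
st()
E
```

```text
t 10.55 tcp [ 0.4748 -0.1918  0.0635] clamp [ 0.0012 -0.14  ] yaw -38.42 F [  9.16   4.02 -14.76] T [ 0.849 -1.262 -0.097] w 0.43 g 51.5
```

To row units: 0.275 m / 0.75 = 0.3667, 0.0537 m / 0.75 = 0.0716, 56 degrees / 180 = 0.3111.

step_arm:
  motion:
    - [[0, 0, 0], 0, 0.4]
    - [[0, 0, 0], 0, 0.4]
    - [[0, 0, 0.0467], 0.0444, 0.4]
    - [[0, 0, 0.064], 0.0889, 0.4]
    - [[0.0107, 0.0533, 0.064], 0.1333, 0.4]
    - [[0.0213, 0.1067, 0.064], 0.1778, 0.4]
    - [[0.032, 0.16, 0.064], 0.2222, 0.4]
    - [[0.0427, 0.2133, 0.064], 0.2667, 0.4]
    - [[0.0533, 0.2667, 0.064], 0.3111, 0.4]
    - [[0.064, 0.32, 0.064], 0.3111, 0.4]
    - [[0.0716, 0.3667, 0.064], 0.3111, 0.4]
    - [[0.0716, 0.3667, 0.04], 0.3111, 0.4]
    - [[0.0716, 0.3667, 0.0013], 0.3111, 0.4]
    - [[0.0716, 0.3667, 0.0013], 0.3111, 0.4]
    - [[0.0716, 0.3667, 0.0013], 0.3111, -0.6]
    - [[0.0716, 0.3667, 0.0013], 0.3111, -0.6]
    - [[0.0716, 0.3667, 0.0013], 0.3111, -0.6]
    - [[0.0716, 0.3667, 0.0013], 0.3111, -0.6]

```text
t: 12.35
tcp_pos: [0.53, 0.082, 0.0671]
orientation: [1.851, 2.533, 0.011]
ft_force: [6.5, 6.0, -7.3]
gripper_width: 0.426
grasp_force: 51.1
```

```bash
python3 - <<'E'
from h import *
st()
E
```

```text
t 12.35 tcp [0.53   0.082  0.0671] clamp [0.0022 0.1393] yaw 17.68 F [ 6.52  6.04 -7.3 ] T [ 0.841 -0.862  0.067] w 0.426 g 51.1
```

To row units: -57 degrees / 180 = -0.3167.

step_arm:
  motion:
    - [[0, 0, 0], -0.0444, -0.6]
    - [[0, 0, 0], -0.0889, -0.6]
    - [[0, 0, 0], -0.1333, -0.6]
    - [[0, 0, 0], -0.1778, -0.6]
    - [[0, 0, 0], -0.2222, -0.6]
    - [[0, 0, 0], -0.2667, -0.6]
    - [[0, 0, 0], -0.3167, -0.6]

```text
t: 13.05
tcp_pos: [0.5269, 0.0826, 0.067]
orientation: [-2.836, -1.345, -0.004]
ft_force: [-2.3, 9.4, 0.9]
gripper_width: 0.427
grasp_force: 52.3
```

```bash
python3 - <<'E'
from h import *
st()
E
```

```text
t 13.05 tcp [0.5269 0.0826 0.067 ] clamp [-0.001   0.1393] yaw -39.27 F [-2.31  9.39  0.94] T [1.532 0.622 0.235] w 0.427 g 52.3
```

To row units: -0.274 m / 0.75 = -0.3653, -0.24 m / 0.75 = -0.32, 56 degrees / 180 = 0.3111.

step_arm:
  motion:
    - [[0, 0, 0], 0, 0.4]
    - [[0, 0, 0], 0, 0.4]
    - [[0, 0, 0.0467], 0.0444, 0.4]
    - [[0, 0, 0.06], 0.0889, 0.4]
    - [[-0.0107, -0.0533, 0.06], 0.1333, 0.4]
    - [[-0.0213, -0.1067, 0.06], 0.1778, 0.4]
    - [[-0.032, -0.16, 0.06], 0.2222, 0.4]
    - [[-0.0427, -0.2133, 0.06], 0.2667, 0.4]
    - [[-0.0533, -0.2667, 0.06], 0.3111, 0.4]
    - [[-0.064, -0.32, 0.06], 0.3111, 0.4]
    - [[-0.0727, -0.3653, 0.06], 0.3111, 0.4]
    - [[-0.0727, -0.3653, 0.04], 0.3111, 0.4]
    - [[-0.0727, -0.3653, -0.0027], 0.3111, 0.4]
    - [[-0.0727, -0.3653, -0.0027], 0.3111, 0.4]
    - [[-0.0727, -0.3653, -0.0027], 0.3111, -0.6]
    - [[-0.0727, -0.3653, -0.0027], 0.3111, -0.6]
    - [[-0.0727, -0.3653, -0.0027], 0.3111, -0.6]
    - [[-0.0727, -0.3653, -0.0027], 0.3111, -0.6]

```text
t: 14.85
tcp_pos: [0.4738, -0.193, 0.0645]
orientation: [1.862, 2.526, 0.003]
ft_force: [4.2, 2.6, -0.8]
gripper_width: 0.431
grasp_force: 50.9
```

```bash
python3 - <<'E'
from h import *
st()
E
```

```text
t 14.85 tcp [ 0.4738 -0.193   0.0645] clamp [ 0.0005 -0.1414] yaw 17.2 F [ 4.18  2.64 -0.83] T [ 0.466 -0.433  0.   ] w 0.431 g 50.9
```

To row units: -57 degrees / 180 = -0.3167.

step_arm:
  motion:
    - [[0, 0, 0], -0.0444, -0.6]
    - [[0, 0, 0], -0.0889, -0.6]
    - [[0, 0, 0], -0.1333, -0.6]
    - [[0, 0, 0], -0.1778, -0.6]
    - [[0, 0, 0], -0.2222, -0.6]
    - [[0, 0, 0], -0.2667, -0.6]
    - [[0, 0, 0], -0.3167, -0.6]

```text
t: 15.55
tcp_pos: [0.474, -0.1929, 0.0645]
orientation: [2.842, 1.334, 0.005]
ft_force: [4.4, 2.4, -2.0]
gripper_width: 0.429
grasp_force: 50.8
```

```bash
python3 - <<'E'
from h import *
st()
E
```

```text
t 15.55 tcp [ 0.474  -0.1929  0.0645] clamp [ 0.0006 -0.1413] yaw -39.71 F [ 4.39  2.39 -2.04] T [ 0.602 -0.519  0.175] w 0.429 g 50.8
```

To row units: 0.276 m / 0.75 = 0.368, 0.24 m / 0.75 = 0.32, 56 degrees / 180 = 0.3111.

step_arm:
  motion:
    - [[0, 0, 0], 0, 0.4]
    - [[0, 0, 0], 0, 0.4]
    - [[0, 0, 0.0467], 0.0444, 0.4]
    - [[0, 0, 0.064], 0.0889, 0.4]
    - [[0.0107, 0.0533, 0.064], 0.1333, 0.4]
    - [[0.0213, 0.1067, 0.064], 0.1778, 0.4]
    - [[0.032, 0.16, 0.064], 0.2222, 0.4]
    - [[0.0427, 0.2133, 0.064], 0.2667, 0.4]
    - [[0.0533, 0.2667, 0.064], 0.3111, 0.4]
    - [[0.064, 0.32, 0.064], 0.3111, 0.4]
    - [[0.0716, 0.368, 0.064], 0.3111, 0.4]
    - [[0.0716, 0.368, 0.04], 0.3111, 0.4]
    - [[0.0716, 0.368, 0], 0.3111, 0.4]
    - [[0.0716, 0.368, 0], 0.3111, 0.4]
    - [[0.0716, 0.368, 0], 0.3111, -0.6]
    - [[0.0716, 0.368, 0], 0.3111, -0.6]
    - [[0.0716, 0.368, 0], 0.3111, -0.6]
    - [[0.0716, 0.368, 0], 0.3111, -0.6]

```text
t: 17.35
tcp_pos: [0.5294, 0.0838, 0.0647]
orientation: [1.876, 2.514, 0.011]
ft_force: [8.2, 5.6, -10.3]
gripper_width: 0.427
grasp_force: 51.5
```

```bash
python3 - <<'E'
from h import *
st(); seen()
E
```

```text
t 17.35 tcp [0.5294 0.0838 0.0647] clamp [0.0012 0.141 ] yaw 16.54 F [  8.23   5.64 -10.27] T [ 0.838 -1.122  0.032] w 0.427 g 51.5
top block 612 mean [ 0.0319 -0.0107] ((31.815710067749023, -9.321670532226562), (50.11402130126953, 136.87879943847656), 1.3407504558563232) z 0.0606
side block 710 mean [ 0.031  -0.0076] ((30.80242347717285, -6.667030334472656), (55.74306106567383, 156.23318481445312), 1.0099278688430786) z 0.0619
```

View pics/side_l.png

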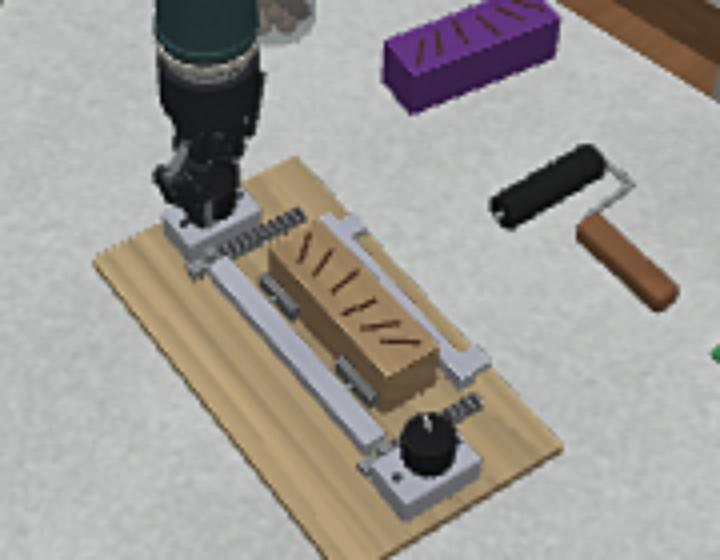

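The side view shows both pads on the block and the block slightly turned by the skew, as expected. L is at 15.0 mm and R at 19.7 mm. Continuing.

To row units: -57 degrees / 180 = -0.3167.

step_arm:
  motion:
    - [[0, 0, 0], -0.0444, -0.6]
    - [[0, 0, 0], -0.0889, -0.6]
    - [[0, 0, 0], -0.1333, -0.6]
    - [[0, 0, 0], -0.1778, -0.6]
    - [[0, 0, 0], -0.2222, -0.6]
    - [[0, 0, 0], -0.2667, -0.6]
    - [[0, 0, 0], -0.3167, -0.6]

```text
t: 18.15
tcp_pos: [0.5279, 0.0842, 0.0646]
orientation: [-2.851, -1.318, -0.01]
ft_force: [5.1, 7.8, -5.9]
gripper_width: 0.424
grasp_force: 52.1
```

```bash
python3 - <<'E'
from h import *
st()
E
```

```text
t 18.15 tcp [0.5279 0.0842 0.0646] clamp [-0.0003  0.141 ] yaw -40.4 F [ 5.14  7.76 -5.95] T [ 1.23  -0.461  0.116] w 0.424 g 52.1
```

To row units: -0.276 m / 0.75 = -0.368, -0.24 m / 0.75 = -0.32, 56 degrees / 180 = 0.3111.

step_arm:
  motion:
    - [[0, 0, 0], 0, 0.4]
    - [[0, 0, 0], 0, 0.4]
    - [[0, 0, 0.0467], 0.0444, 0.4]
    - [[0, 0, 0.0627], 0.0889, 0.4]
    - [[-0.0107, -0.0533, 0.0627], 0.1333, 0.4]
    - [[-0.0213, -0.1067, 0.0627], 0.1778, 0.4]
    - [[-0.032, -0.16, 0.0627], 0.2222, 0.4]
    - [[-0.0427, -0.2133, 0.0627], 0.2667, 0.4]
    - [[-0.0533, -0.2667, 0.0627], 0.3111, 0.4]
    - [[-0.064, -0.32, 0.0627], 0.3111, 0.4]
    - [[-0.0727, -0.368, 0.0627], 0.3111, 0.4]
    - [[-0.0727, -0.368, 0.04], 0.3111, 0.4]
    - [[-0.0727, -0.368, 0], 0.3111, 0.4]
    - [[-0.0727, -0.368, 0], 0.3111, 0.4]
    - [[-0.0727, -0.368, 0], 0.3111, -0.6]
    - [[-0.0727, -0.368, 0], 0.3111, -0.6]
    - [[-0.0727, -0.368, 0], 0.3111, -0.6]
    - [[-0.0727, -0.368, 0], 0.3111, -0.6]

```text
t: 19.95
tcp_pos: [0.4737, -0.1926, 0.0646]
orientation: [1.887, 2.506, 0.005]
ft_force: [7.4, 3.4, -4.7]
gripper_width: 0.424
grasp_force: 50.9
```

```bash
python3 - <<'E'
from h import *
st()
E
```

```text
t 19.95 tcp [ 0.4737 -0.1926  0.0646] clamp [ 0.0003 -0.141 ] yaw 16.03 F [ 7.35  3.38 -4.69] T [ 0.457 -0.667 -0.007] w 0.424 g 50.9
```

To row units: -42 degrees / 180 = -0.2333.

step_arm:
  motion:
    - [[0, 0, 0], -0.0389, -0.6]
    - [[0, 0, 0], -0.0778, -0.6]
    - [[0, 0, 0], -0.1167, -0.6]
    - [[0, 0, 0], -0.1556, -0.6]
    - [[0, 0, 0], -0.1944, -0.6]
    - [[0, 0, 0], -0.2333, -0.6]

```text
t: 20.55
tcp_pos: [0.474, -0.1926, 0.0646]
orientation: [2.665, 1.657, 0.008]
ft_force: [7.5, 3.8, -6.7]
gripper_width: 0.427
grasp_force: 50.7
```

```bash
python3 - <<'E'
from h import *
st()
E
```

```text
t 20.55 tcp [ 0.474  -0.1926  0.0646] clamp [ 0.0006 -0.141 ] yaw -26.23 F [ 7.54  3.77 -6.69] T [ 0.627 -0.845  0.121] w 0.427 g 50.7
```

To row units: 0.276 m / 0.75 = 0.368, 0.008 m / 0.75 = 0.0107, 42 degrees / 180 = 0.2333.

step_arm:
  motion:
    - [[0, 0, 0], 0, 0.4]
    - [[0, 0, 0], 0, 0.4]
    - [[0, 0, 0.0467], 0.0444, 0.4]
    - [[0, 0, 0.064], 0.0889, 0.4]
    - [[0.0107, 0.0533, 0.064], 0.1333, 0.4]
    - [[0.0213, 0.1067, 0.064], 0.1778, 0.4]
    - [[0.032, 0.16, 0.064], 0.2333, 0.4]
    - [[0.0427, 0.2133, 0.064], 0.2333, 0.4]
    - [[0.0533, 0.2667, 0.064], 0.2333, 0.4]
    - [[0.064, 0.32, 0.064], 0.2333, 0.4]
    - [[0.0716, 0.368, 0.064], 0.2333, 0.4]
    - [[0.0716, 0.368, 0.04], 0.2333, 0.4]
    - [[0.0716, 0.368, 0], 0.2333, 0.4]
    - [[0.0716, 0.368, 0], 0.2333, 0.4]
    - [[0.0716, 0.368, 0], 0.2333, -0.6]
    - [[0.0716, 0.368, 0], 0.2333, -0.6]
    - [[0.0716, 0.368, 0], 0.2333, -0.6]
    - [[0.0716, 0.368, 0], 0.2333, -0.6]

```text
t: 22.35
tcp_pos: [0.5292, 0.0841, 0.0651]
orientation: [1.889, 2.503, 0.013]
ft_force: [9.5, 6.7, -11.2]
gripper_width: 0.432
grasp_force: 51.6
```

```bash
python3 - <<'E'
from h import *
st(); seen()
E
```

```text
t 22.35 tcp [0.5292 0.0841 0.0651] clamp [0.001  0.1412] yaw 15.93 F [  9.52   6.68 -11.15] T [ 0.848 -1.243  0.015] w 0.432 g 51.6
top block 635 mean [ 0.0405 -0.01  ] ((40.1478157043457, -6.66998291015625), (50.58246994018555, 143.0679168701172), 0.6392867565155029) z 0.0608
side block 699 mean [ 0.0395 -0.009 ] ((39.14155197143555, -7.511650085449219), (56.35813903808594, 156.8942108154297), 0.4416697025299072) z 0.0616
```

To row units: -16 degrees / 180 = -0.0889.

step_arm:
  motion:
    - [[0, 0, 0], -0.0222, -0.6]
    - [[0, 0, 0], -0.0444, -0.6]
    - [[0, 0, 0], -0.0667, -0.6]
    - [[0, 0, 0], -0.0889, -0.6]

```text
t: 22.85
tcp_pos: [0.5288, 0.0841, 0.0651]
orientation: [2.223, 2.214, 0.013]
ft_force: [8.4, 6.9, -9.3]
gripper_width: 0.427
grasp_force: 51.6
```

```bash
python3 - <<'E'
from h import *
st()
E
```

```text
t 22.85 tcp [0.5288 0.0841 0.0651] clamp [0.0006 0.1411] yaw -0.22 F [ 8.43  6.92 -9.27] T [ 0.948 -1.018  0.156] w 0.427 g 51.6
```

To row units: -0.276 m / 0.75 = -0.368, -0.24 m / 0.75 = -0.32, 16 degrees / 180 = 0.0889.

step_arm:
  motion:
    - [[0, 0, 0], 0, 0.4]
    - [[0, 0, 0], 0, 0.4]
    - [[0, 0, 0.0467], 0.0444, 0.4]
    - [[0, 0, 0.0627], 0.0889, 0.4]
    - [[-0.0107, -0.0533, 0.0627], 0.0889, 0.4]
    - [[-0.0213, -0.1067, 0.0627], 0.0889, 0.4]
    - [[-0.032, -0.16, 0.0627], 0.0889, 0.4]
    - [[-0.0427, -0.2133, 0.0627], 0.0889, 0.4]
    - [[-0.0533, -0.2667, 0.0627], 0.0889, 0.4]
    - [[-0.064, -0.32, 0.0627], 0.0889, 0.4]
    - [[-0.0727, -0.368, 0.0627], 0.0889, 0.4]
    - [[-0.0727, -0.368, 0.04], 0.0889, 0.4]
    - [[-0.0727, -0.368, 0], 0.0889, 0.4]
    - [[-0.0727, -0.368, 0], 0.0889, 0.4]
    - [[-0.0727, -0.368, 0], 0.0889, -0.6]
    - [[-0.0727, -0.368, 0], 0.0889, -0.6]
    - [[-0.0727, -0.368, 0], 0.0889, -0.6]
    - [[-0.0727, -0.368, 0], 0.0889, -0.6]

```text
t: 24.65
tcp_pos: [0.4735, -0.1923, 0.0648]
orientation: [1.888, 2.504, 0.006]
ft_force: [9.1, 4.9, -7.2]
gripper_width: 0.427
grasp_force: 51.0
```

```bash
python3 - <<'E'
from h import *
st()
E
```

```text
t 24.65 tcp [ 0.4735 -0.1923  0.0648] clamp [ 0.     -0.1407] yaw 15.98 F [ 9.11  4.93 -7.22] T [ 0.704 -0.958 -0.056] w 0.427 g 51.0
```

To row units: -6 degrees / 180 = -0.0333.

step_arm:
  motion:
    - [[0, 0, 0], -0.0167, -0.6]
    - [[0, 0, 0], -0.0333, -0.6]

```text
t: 24.85
tcp_pos: [0.4736, -0.1922, 0.0648]
orientation: [2.018, 2.401, 0.007]
ft_force: [8.2, 4.9, -7.1]
gripper_width: 0.426
grasp_force: 50.9
```

```bash
python3 - <<'E'
from h import *
st()
E
```

```text
t 24.85 tcp [ 0.4736 -0.1922  0.0648] clamp [ 1.000e-04 -1.407e-01] yaw 9.89 F [ 8.15  4.94 -7.1 ] T [ 0.714 -1.01   0.167] w 0.426 g 50.9
```

To row units: -6 degrees / 180 = -0.0333.

step_arm:
  motion:
    - [[0, 0, 0], -0.0167, -0.6]
    - [[0, 0, 0], -0.0333, -0.6]

```text
t: 25.05
tcp_pos: [0.4737, -0.1922, 0.0648]
orientation: [2.141, 2.292, 0.007]
ft_force: [8.8, 5.2, -7.7]
gripper_width: 0.427
grasp_force: 50.9
```

```bash
python3 - <<'E'
from h import *
st()
E
```

```text
t 25.05 tcp [ 0.4737 -0.1922  0.0648] clamp [ 0.0002 -0.1407] yaw 3.89 F [ 8.84  5.15 -7.67] T [ 0.813 -1.088  0.169] w 0.427 g 50.9
```

To row units: -6 degrees / 180 = -0.0333.

step_arm:
  motion:
    - [[0, 0, 0], -0.0167, -0.6]
    - [[0, 0, 0], -0.0333, -0.6]

```text
t: 25.25
tcp_pos: [0.4738, -0.1922, 0.0648]
orientation: [2.258, 2.177, 0.008]
ft_force: [9.7, 4.8, -7.9]
gripper_width: 0.431
grasp_force: 50.9
```

```bash
python3 - <<'E'
from h import *
st()
E
```

```text
t 25.25 tcp [ 0.4738 -0.1922  0.0648] clamp [ 0.0003 -0.1406] yaw -2.11 F [ 9.71  4.81 -7.9 ] T [ 0.814 -1.114  0.129] w 0.431 g 50.9
```

To row units: 0.276 m / 0.75 = 0.368, 0.008 m / 0.75 = 0.0107, 18 degrees / 180 = 0.1.

step_arm:
  motion:
    - [[0, 0, 0], 0, 0.4]
    - [[0, 0, 0], 0, 0.4]
    - [[0, 0, 0.0467], 0.0444, 0.4]
    - [[0, 0, 0.064], 0.0889, 0.4]
    - [[0.0107, 0.0533, 0.064], 0.1, 0.4]
    - [[0.0213, 0.1067, 0.064], 0.1, 0.4]
    - [[0.032, 0.16, 0.064], 0.1, 0.4]
    - [[0.0427, 0.2133, 0.064], 0.1, 0.4]
    - [[0.0533, 0.2667, 0.064], 0.1, 0.4]
    - [[0.064, 0.32, 0.064], 0.1, 0.4]
    - [[0.0716, 0.368, 0.064], 0.1, 0.4]
    - [[0.0716, 0.368, 0.04], 0.1, 0.4]
    - [[0.0716, 0.368, 0], 0.1, 0.4]
    - [[0.0716, 0.368, 0], 0.1, 0.4]
    - [[0.0716, 0.368, 0], 0.1, -0.6]
    - [[0.0716, 0.368, 0], 0.1, -0.6]
    - [[0.0716, 0.368, 0], 0.1, -0.6]
    - [[0.0716, 0.368, 0], 0.1, -0.6]

```text
t: 27.05
tcp_pos: [0.5291, 0.0843, 0.0652]
orientation: [1.888, 2.502, 0.015]
ft_force: [11.8, 8.2, -12.8]
gripper_width: 0.426
grasp_force: 51.8
```

```bash
python3 - <<'E'
from h import *
st(); seen()
E
```

```text
t 27.05 tcp [0.5291 0.0843 0.0652] clamp [0.0008 0.1414] yaw 15.91 F [ 11.81   8.24 -12.83] T [ 1.085 -1.453  0.175] w 0.426 g 51.8
top block 632 mean [ 0.0432 -0.0091] ((42.960296630859375, -4.703269958496094), (147.30459594726562, 50.565528869628906), 89.85005950927734) z 0.0608
side block 700 mean [ 0.0424 -0.01  ] ((41.271976470947266, -6.982627868652344), (57.10611343383789, 155.8306884765625), 0.021522019058465958) z 0.0616
```

To row units: -6 degrees / 180 = -0.0333.

step_arm:
  motion:
    - [[0, 0, 0], -0.0167, -0.6]
    - [[0, 0, 0], -0.0333, -0.6]

```text
t: 27.35
tcp_pos: [0.529, 0.0843, 0.0652]
orientation: [2.02, 2.398, 0.015]
ft_force: [12.2, 7.5, -12.4]
gripper_width: 0.427
grasp_force: 52.0
```

```bash
python3 - <<'E'
from h import *
st()
E
```

```text
t 27.35 tcp [0.529  0.0843 0.0652] clamp [0.0007 0.1413] yaw 9.8 F [ 12.21   7.48 -12.37] T [ 1.058 -1.423  0.159] w 0.427 g 52.0
```

To row units: -6 degrees / 180 = -0.0333.

step_arm:
  motion:
    - [[0, 0, 0], -0.0167, -0.6]
    - [[0, 0, 0], -0.0333, -0.6]

```text
t: 27.55
tcp_pos: [0.5288, 0.0843, 0.0652]
orientation: [2.143, 2.29, 0.015]
ft_force: [11.0, 7.3, -11.8]
gripper_width: 0.429
grasp_force: 52.1
```

```bash
python3 - <<'E'
from h import *
st()
E
```

```text
t 27.55 tcp [0.5288 0.0843 0.0652] clamp [0.0006 0.1413] yaw 3.8 F [ 10.99   7.3  -11.78] T [ 1.109 -1.344  0.156] w 0.429 g 52.1
```

```bash
python3 - <<'E'
from h import *
seen();seen();st()
E
```

```text
top block 630 mean [ 0.0432 -0.0088] ((42.87912368774414, -4.801033020019531), (50.319828033447266, 147.2080535888672), 0.19424095749855042) z 0.0607
side block 705 mean [ 0.0425 -0.0102] ((42.095237731933594, -8.1815185546875), (156.70188903808594, 55.67384719848633), 89.90699768066406) z 0.0618
top block 629 mean [ 0.0433 -0.009 ] ((42.87912368774414, -4.801033020019531), (50.319828033447266, 147.2080535888672), 0.19424095749855042) z 0.0607
side block 701 mean [ 0.0424 -0.0099] ((41.76527786254883, -7.566680908203125), (155.4733123779297, 56.33577346801758), 89.90699768066406) z 0.0617
t 27.75 tcp [0.5289 0.0843 0.0652] clamp [0.0006 0.1413] yaw 3.87 F [ 10.78   7.05 -12.69] T [ 1.095 -1.345 -0.09 ] w 0.427 g 52.1
```

To row units: -5 degrees / 180 = -0.0278.

step_arm:
  motion:
    - [[0, 0, 0], -0.0167, -0.6]
    - [[0, 0, 0], -0.0278, -0.6]

```text
t: 27.95
tcp_pos: [0.5287, 0.0843, 0.0652]
orientation: [2.241, 2.195, 0.016]
ft_force: [11.2, 7.4, -11.5]
gripper_width: 0.429
grasp_force: 52.1
```

```bash
python3 - <<'E'
from h import *
st()
E
```

```text
t 27.95 tcp [0.5287 0.0843 0.0652] clamp [0.0005 0.1413] yaw -1.19 F [ 11.17   7.4  -11.53] T [ 1.154 -1.329  0.203] w 0.429 g 52.1
```

The block hasn't moved since the last step, so it is against the stop. I estimate the squeeze at about 10 N, and the left knob torque agrees. One last small step on the right knob.

To row units: -0.276 m / 0.75 = -0.368, -0.12 m / 0.75 = -0.16, 16 degrees / 180 = 0.0889.

step_arm:
  motion:
    - [[0, 0, 0], 0, 0.4]
    - [[0, 0, 0], 0, 0.4]
    - [[0, 0, 0.0467], 0.0444, 0.4]
    - [[0, 0, 0.0627], 0.0889, 0.4]
    - [[-0.0107, -0.0533, 0.0627], 0.0889, 0.4]
    - [[-0.0213, -0.1067, 0.0627], 0.0889, 0.4]
    - [[-0.032, -0.16, 0.0627], 0.0889, 0.4]
    - [[-0.0427, -0.2133, 0.0627], 0.0889, 0.4]
    - [[-0.0533, -0.2667, 0.0627], 0.0889, 0.4]
    - [[-0.064, -0.32, 0.0627], 0.0889, 0.4]
    - [[-0.0727, -0.368, 0.0627], 0.0889, 0.4]
    - [[-0.0727, -0.368, 0.04], 0.0889, 0.4]
    - [[-0.0727, -0.368, 0], 0.0889, 0.4]
    - [[-0.0727, -0.368, 0], 0.0889, 0.4]
    - [[-0.0727, -0.368, 0], 0.0889, -0.6]
    - [[-0.0727, -0.368, 0], 0.0889, -0.6]
    - [[-0.0727, -0.368, 0], 0.0889, -0.6]
    - [[-0.0727, -0.368, 0], 0.0889, -0.6]

```text
t: 29.75
tcp_pos: [0.4733, -0.1918, 0.0649]
orientation: [1.91, 2.487, 0.009]
ft_force: [10.3, 7.3, -7.3]
gripper_width: 0.433
grasp_force: 51.2
```

```bash
python3 - <<'E'
from h import *
st()
E
```

```text
t 29.75 tcp [ 0.4733 -0.1918  0.0649] clamp [-0.0002 -0.1403] yaw 14.95 F [10.33  7.28 -7.34] T [ 1.129 -1.336  0.01 ] w 0.433 g 51.2
```

To row units: -5 degrees / 180 = -0.0278.

step_arm:
  motion:
    - [[0, 0, 0], -0.0139, -0.6]
    - [[0, 0, 0], -0.0278, -0.6]

```text
t: 29.95
tcp_pos: [0.4734, -0.1918, 0.0648]
orientation: [2.018, 2.4, 0.009]
ft_force: [11.9, 7.3, -8.2]
gripper_width: 0.43
grasp_force: 51.2
```

```bash
python3 - <<'E'
from h import *
st()
E
```

```text
t 29.95 tcp [ 0.4734 -0.1918  0.0648] clamp [-1.000e-04 -1.403e-01] yaw 9.89 F [11.87  7.34 -8.25] T [ 1.172 -1.431  0.216] w 0.43 g 51.2
```

To row units: -3 degrees / 180 = -0.0167.

step_arm:
  motion:
    - [[0, 0, 0], -0.0083, -0.6]
    - [[0, 0, 0], -0.0167, -0.6]

```text
t: 30.15
tcp_pos: [0.4735, -0.1917, 0.0648]
orientation: [2.079, 2.347, 0.009]
ft_force: [12.2, 6.9, -8.7]
gripper_width: 0.435
grasp_force: 51.1
```

```bash
python3 - <<'E'
from h import *
st()
E
```

```text
t 30.15 tcp [ 0.4735 -0.1917  0.0648] clamp [-1.000e-04 -1.402e-01] yaw 6.93 F [12.21  6.92 -8.68] T [ 1.16  -1.42   0.229] w 0.435 g 51.1
```

step_arm:
  motion:
    - [[0, 0, 0], 0, 0.4]
    - [[0, 0, 0], 0, 0.4]
    - [[0, 0, 0], 0, 0.4]
    - [[0, 0, 0.0533], 0, 0.4]
    - [[0, 0, 0.1067], 0, 0.4]
    - [[-0.0267, -0.0267, 0.1733], 0, 0.4]
    - [[-0.0667, -0.04, 0.2267], 0, 0.4]
    - [[-0.0667, -0.04, 0.2267], 0, 0.4]
    - [[-0.0667, -0.04, 0.2267], 0, 0.4]

```text
t: 31.05
tcp_pos: [0.4198, -0.2242, 0.2353]
orientation: [2.081, 2.347, 0.001]
ft_force: [0.1, 0.1, 0.1]
gripper_width: 0.701
grasp_force: 0.0
```

```bash
python3 - <<'E'
from h import *
st(); seen()
E
```

```text
t 31.05 tcp [ 0.4198 -0.2242  0.2353] clamp [-0.0464 -0.1825] yaw 6.88 F [0.07 0.1  0.08] T [ 0.024 -0.031 -0.026] w 0.701 g 0.0
top block 677 mean [ 0.0426 -0.0034] ((42.89512634277344, -3.4528274536132812), (50.48221969604492, 149.7724609375), 0.02907528728246689) z 0.0606
side block 410 mean [0.0389 0.02  ] ((41.16827392578125, 12.82733154296875), (114.0526351928711, 56.218196868896484), 88.71819305419922) z 0.0619
```

View pics/top_l.png

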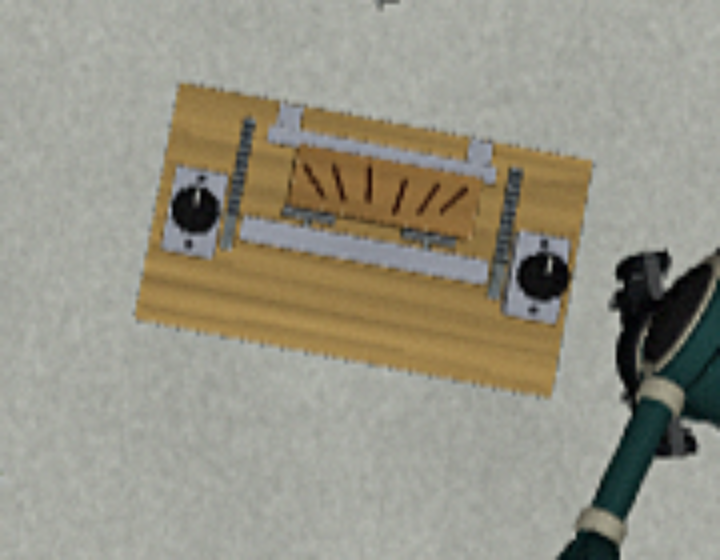

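The block sits square against the stop, about 3 mm off the middle. Both knob marks have turned about 180°, at (195,190) and (547,262), and the robot is clear of everything. Handing in.

```bash
python3 -c "
from bench import bot
print(bot.hand_in())"
```

```text
the job is handed in; nothing more can be done
None
```

The job is handed in, with no verdict shown: the block sits flat and square against the back stop, about 3 mm off the middle, pinched at an estimated 14 N (from knob angles and torque, not measured directly), and the arm is clear of everything.

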